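Feed the caps into the capping track

TASK

The bottles are waiting for their caps: with the fingertips, slide the three black screw caps one at a time (one fully through before the next follows) through the narrow gate of the cap-feed tray into its track, so that all three lie flat in single file, closed up against the end stop. Leave the white cap out in the wide pan, where it may be nudged but must not enter the track. Push only - no cap may be lifted off the tray - and do not disturb the bottles, the jar or the stack of dishes standing around.

Things in the scene. Friction and masses are not known exactly. Their poses are not given: they have to be found in the camera images.
- tray: Fixed level metal tray, 343 mm long (y), 204 mm wide (x). Origin on the table under it, between pan and track; +y points along the track from pan to stop, z up. Deck 12 mm above the table. Pan inside: x -98 to 98, y -175 to -50 mm; from y -50 to 25 cheeks at 45 degrees funnel it to the gate. All walls are 4 mm thick and only 7 mm high (tops 19 mm above the table), so fingertips can pass over them.
- gate (a point): Middle of the narrow gate, at deck height, where the pan's funnel ends and the track begins (tray x 0, y 25 mm). From here the straight track, 46 mm wide inside and 135 mm long, leads to the end stop. Axes as the tray's.
- stop (a point): Middle of the end stop's inner face, at deck height (tray x 0, y 160 mm); the stop stands 12 mm above the deck. Three caps closed up have their centres 20, 60 and 100 mm before it, in any order. Axes as the tray's.
- cap_1: Black screw cap, a ribbed disc 40 mm across and 20 mm tall (about 14 g), lying open side down on the deck (top 32 mm above the table, 13 mm above the tray's walls). Origin at the centre of its underside, z up; its yaw is of no account.
- cap_2: Black screw cap, a ribbed disc 40 mm across and 20 mm tall (about 14 g), lying open side down on the deck (top 32 mm above the table, 13 mm above the tray's walls). Origin at the centre of its underside, z up; its yaw is of no account.
- cap_3: Black screw cap, a ribbed disc 40 mm across and 20 mm tall (about 14 g), lying open side down on the deck (top 32 mm above the table, 13 mm above the tray's walls). Origin at the centre of its underside, z up; its yaw is of no account.
- cap_white: White screw cap, a ribbed disc 40 mm across and 20 mm tall (about 14 g), lying open side down on the deck (top 32 mm above the table, 13 mm above the tray's walls). Origin at the centre of its underside, z up; its yaw is of no account. It belongs to other bottles and stays in the pan.
- bottle_a: Open, uncapped clear glass bottle, 48 mm across, 74 mm tall, standing on the table beside the track. Origin under its centre.
- bottle_b: Another such open glass bottle, on the other side of the track.
- jar: Glass jar with a gold lid, 64 mm across, 75 mm tall, standing on the table beside the pan. Origin under its centre.
- dishes: Stack of three lidded culture dishes with pink tape, 90 mm across, 48 mm tall, standing on the table beside the pan. Origin under its centre.

How it is judged:
On the way, in this order (a step that is already met when the one before it is completed fails the run):
1. a first black cap is wholly through the gate and in the track (((y of cap_1 in the frame of tray above 0.044 m and x of cap_1 in the frame of tray between -0.006 and 0.006 m and height (world z) of cap_1 below 0.016 m) or (y of cap_2 in the frame of tray above 0.044 m and x of cap_2 in the frame of tray between -0.006 and 0.006 m and height (world z) of cap_2 below 0.016 m) or (y of cap_3 in the frame of tray above 0.044 m and x of cap_3 in the frame of tray between -0.006 and 0.006 m and height (world z) of cap_3 below 0.016 m))), for 0.1 s.
2. a second black cap is in the track too ((((y of cap_1 in the frame of tray above 0.044 m and x of cap_1 in the frame of tray between -0.006 and 0.006 m and height (world z) of cap_1 below 0.016 m) and (y of cap_2 in the frame of tray above 0.044 m and x of cap_2 in the frame of tray between -0.006 and 0.006 m and height (world z) of cap_2 below 0.016 m)) or ((y of cap_1 in the frame of tray above 0.044 m and x of cap_1 in the frame of tray between -0.006 and 0.006 m and height (world z) of cap_1 below 0.016 m) and (y of cap_3 in the frame of tray above 0.044 m and x of cap_3 in the frame of tray between -0.006 and 0.006 m and height (world z) of cap_3 below 0.016 m)) or ((y of cap_2 in the frame of tray above 0.044 m and x of cap_2 in the frame of tray between -0.006 and 0.006 m and height (world z) of cap_2 below 0.016 m) and (y of cap_3 in the frame of tray above 0.044 m and x of cap_3 in the frame of tray between -0.006 and 0.006 m and height (world z) of cap_3 below 0.016 m)))), for 0.1 s.
3. all three black caps are in the track (y of each of cap_1, cap_2, cap_3 in the frame of tray above 0.044 m and x of cap_1 in the frame of tray between -0.006 and 0.006 m and height (world z) of each of cap_1, cap_2, cap_3 below 0.016 m and x of cap_2 in the frame of tray between -0.006 and 0.006 m and x of cap_3 in the frame of tray between -0.006 and 0.006 m), for 0.1 s.
At the end, for the whole second after the job is handed in: All three black caps lie flat and at rest in the track, in any order, closed up against the end stop: none has its centre more than 110 mm from the stop (100 mm would be no gaps at all). The white cap lies flat on the deck of the pan, its centre at least 15 mm short of the gate (y of each of cap_1, cap_2, cap_3 in the frame of tray above 0.05 m and x of cap_1 in the frame of tray between -0.006 and 0.006 m and height (world z) of each of cap_1, cap_2, cap_3, cap_white below 0.016 m and angle between each of cap_1, cap_2, cap_3's own z axis and vertical below 0.1 rad and linear speed of each of cap_1, cap_2, cap_3 below 0.01 m/s and x of cap_2 in the frame of tray between -0.006 and 0.006 m and x of cap_3 in the frame of tray between -0.006 and 0.006 m and y of cap_white in the frame of tray between -0.162 and 0.01 m and x of cap_white in the frame of tray between -0.086 and 0.086 m and height (world z) of cap_white above 0.009 m); the robot touches nothing.
It fails at once if a cap is lifted more than 10 mm off the tray's deck (height (world z) of any of cap_1, cap_2, cap_3, cap_white above 0.022 m).
It fails at once if two black caps are driven through the gate together, one pushed up against the other ((y of cap_1 in the frame of gate between -0.01 and 0.019 m and y of cap_2 in the frame of gate between -0.06 and -0.012 m and distance between cap_1 and cap_2 below 0.042 m) or (y of cap_1 in the frame of gate between -0.01 and 0.019 m and y of cap_3 in the frame of gate between -0.06 and -0.012 m and distance between cap_1 and cap_3 below 0.042 m) or (y of cap_2 in the frame of gate between -0.01 and 0.019 m and y of cap_1 in the frame of gate between -0.06 and -0.012 m and distance between cap_2 and cap_1 below 0.042 m) or (y of cap_2 in the frame of gate between -0.01 and 0.019 m and y of cap_3 in the frame of gate between -0.06 and -0.012 m and distance between cap_2 and cap_3 below 0.042 m) or (y of cap_3 in the frame of gate between -0.01 and 0.019 m and y of cap_1 in the frame of gate between -0.06 and -0.012 m and distance between cap_3 and cap_1 below 0.042 m) or (y of cap_3 in the frame of gate between -0.01 and 0.019 m and y of cap_2 in the frame of gate between -0.06 and -0.012 m and distance between cap_3 and cap_2 below 0.042 m)).
It fails at once if the white cap enters the track (y of cap_white in the frame of gate above 0.005 m).
It fails at once if a bottle, the jar or the dishes are shifted more than 15 mm or tipped (distance of any of bottle_a, bottle_b, jar, dishes from where it was at the start of the episode above 0.015 m or angle between any of bottle_a, bottle_b, jar, dishes's own z axis and vertical above 0.3 rad).
It also fails if it takes over 67 s, if anything falls off the work surface, if the arm or the gripper's body presses on something with over 40 N, if the wrist force passes 120 N, or if a joint passes its speed limit or range.

ROBOT

A 7-joint arm with a two-finger parallel gripper is mounted at the origin on the work surface. World frame = base frame: x ahead of the robot, y to its left, z up, the work surface at z = 0. Lengths are in m, angles in rad, forces in N, time in s.
With the tool pointing down it reaches from about 0.425 to 0.925 m from the base axis. Payload 6.8 kg.
Tool frame: the origin (TCP) lies between the finger pads; the fingertips stand 17 mm ahead of it and the grasp point (between the pads) lies 2 mm behind it; z points along the fingers, x is the direction in which the jaws open and shut, and the axes are right-handed (so a half turn about z gives the same grasp; the last joint's range is limited). The gripper opens to 85 mm and grips with 20 to 120 N. Pads are 22 mm wide; open, the fingers measure 114 mm over their backs; the gripper's body (76 mm by 85 mm) begins 54 mm behind the grasp point. The pads swing forward as they close: fully open they stand 13 mm farther back than shut.
Start: joints at [1.219, 0.477, 0.022, 1.555, -0.011, 1.109, -0.083], TCP at [0.163, -0.655, 0.248] pointing down, gripper open.
Joint ranges: [-2.96, 2.96], [-0.34, 2.1], [-1.41, 1.46], [0.24, 2.44], [-1.37, 4.51], [0.17, 1.92], [-2.96, 2.96]. Speed limits (rad/s): [2.39, 2.39, 3.14, 3.14, 3.14, 3.14, 3.14].

INTERFACE

Orientations are given as a unit quaternion [w, x, y, z].
In Python, from station import readout, read_camera, get_calibration, bot, models gives the robot as it stands.
- The arm moves only by the tool carry_out, never from a script. Its argument "deltas" is a list of rows, each a list of 2 entries, a list of its own where there are three numbers: the shift along the tool's x, y, z in cm, then the turn about the tool's z in degrees. A call has 1 to 10 rows; each row is the pose to reach, as a shift and turn from the pose measured when the call began, along the tool's axes at that moment; what a row does not reach only later rows make up. A row lasts 1/8 s, in which the tool goes at most 62.5 mm and 10.7 degrees, less where a joint would pass 70% of its speed; a pose out of reach is approached as far as the arm can. A call with a gripper value outside its range is refused whole. "hand" is the opening, from 0 (shut) to 1 (fully open), set as the call begins (left out, the last holds). The fingers move at their own pace and stop on an object; "newtons" is the grip in N (left out, the last holds). Time passes only in rows, so rows that repeat a pose let the fingers close. It gives the time, the measured TCP pose, the force and the opening at its end, in the units of the state.
- readout.get_obs(): the state, without advancing time (a new reading comes with each control period).
- read_camera(name): name is "scene" or "top" or "wrist"; returns the picture (384x512x3 uint8, red, green, blue); there is no depth.
- get_calibration(name): a dict with "fov_y" (degrees; the focal length in pixels is half the picture's height over the tangent of half this angle, whatever the lens; pixels are square), "cx", "cy" (the principal point, pixels), "world_from_camera" (4x4, takes a point from camera to world coordinates). Camera axes: x right, y down, z forward; pixel columns grow to the right and rows downward; lengths in m; the calibration is good to about 2 mm. A picture is of the moment at which its call begins: read the wrist's pose just before it. get_calibration takes no time and is no camera call; for the wrist camera it gives the pose at the moment of the call.
- bot.hand_in(): hands the job in, once; it reports no verdict.
Trained networks look in the newest picture that a camera, given by its name, has taken for a name from the list of things; names that differ only in an ending like _2 or _b are one class to them, and where a whole thing is asked for, a point or a joint stands for the part that bears it (a point fixed in the world has none). Each returns a list of dicts, best first, with "score" (0 to 1); they miss things now and then, are a little off and sometimes report something else, mostly with a low value. They report only what shows in the picture. A call takes as long as a camera call.
- models.spot_in(query, camera): "centre" ([row, column] in pixels, amid what is visible of it).
The state is a dict: "t": time; "q": joint angles; "joint_vel": joint speeds; "joint_torque": joint torques, N m; "eef_pos": TCP position; "tool_rot": TCP orientation; "contact_force": force on the tool from outside, world axes, zero at the start; "torque": the same for the moment, N m; "gripper_width": opening from 0.0 (shut) to 1.0 (fully open).
Only numpy, scipy, OpenCV 4.12 (cv2) and the standard library are available. Lean on these libraries where they do the work, as an engineer would, in place of code of your own. Each camera call takes 0.05 s, during which the arm holds its last target. There are 200 camera calls.

## Working session

There is one attempt and no reset: what is moved stays moved. The work goes in short steps, Python scripts to look and compute and a tool call to move; the robot and the scene stay as the last step left them, time stands still between calls to the robot, and variables do not carry over. Pictures are saved under pics/ and viewed, about 8 in all and at most 12, crops included, and the job is handed in when it is done.

Besides the shell and the picture viewer there is one more tool, called after ">>>" as name(argument=value, ...), one argument or row to a line, values as JSON. carry_out: Moves the arm, as the interface text tells. Its arguments: {"type":"object","properties":{"deltas":{"type":"array"},"hand":{"type":"number"},"newtons":{"type":"number"}},"required":["deltas"]}

```bash
mkdir -p pics
cat > h.py <<'E'
import numpy as np, cv2
from station import readout, read_camera, get_calibration, bot, models
def cal(n):
    c=get_calibration(n); f=192/np.tan(np.radians(c["fov_y"])/2); return f,c["cx"],c["cy"],np.array(c["world_from_camera"])
def ray(n,rc,z,C=None):
    f,cx,cy,T=C or cal(n); d=T[:3,:3]@np.array([(rc[1]-cx)/f,(rc[0]-cy)/f,1]); o=T[:3,3]
    return (o+d*(z-o[2])/d[2])
def proj(n,P,C=None):
    f,cx,cy,T=C or cal(n); p=(np.asarray(P)-T[:3,3])@T[:3,:3]; return p[...,1]/p[...,2]*f+cy, p[...,0]/p[...,2]*f+cx
def snap(n,name=None):
    im=read_camera(n)
    if name: cv2.imwrite(f"pics/{name}.png",im[:,:,::-1])
    return im
E
python3 - <<'E'
from h import *
np.set_printoptions(precision=4,suppress=True)
for n in("top","scene"):
    im=snap(n,n+"0"); print(n,cal(n))
    for q in("cap_1","cap_white","gate","stop","tray","bottle_a","jar","dishes"):
        z={"cap_1":.032,"cap_white":.032,"gate":.012,"stop":.012,"tray":.012,"bottle_a":.04,"jar":.04,"dishes":.048}[q]
        for d in models.spot_in(q,n)[:5]: print(q,round(d["score"],2),np.round(d["centre"],1),ray(n,d["centre"],z)[:2])
o=readout.get_obs();print(o["t"],o["eef_pos"],o["tool_rot"])
a=cv2.imread("pics/top0.png")
E
```

```text
top (np.float64(465.17258954452274), 249.38088680507778, 189.01887668794026, array([[ 0.0085, -0.9862,  0.1656,  0.4246],
       [-0.9999, -0.0099, -0.0073,  0.0127],
       [ 0.0089, -0.1656, -0.9862,  0.9689],
       [ 0.    ,  0.    ,  0.    ,  1.    ]]))
cap_1 0.85 [239.4 266.8] [ 0.4798 -0.0301]
cap_1 0.6 [174.4 272.2] [ 0.6129 -0.0409]
cap_1 0.58 [236.9 300.9] [ 0.4854 -0.0986]
cap_1 0.25 [206.9 258.6] [ 0.5454 -0.0133]
gate 0.69 [204.1 262. ] [ 0.5539 -0.0208]
stop 0.97 [206.  257.1] [ 0.5498 -0.0107]
stop 0.52 [123.5 276.1] [ 0.7279 -0.0503]
tray 0.84 [206.8 261.9] [ 0.5482 -0.0207]
bottle_a 0.63 [153.3 177.3] [0.6533 0.1541]
jar 0.64 [122.2 233.6] [0.7208 0.0398]
dishes 0.61 [121.9 278.2] [ 0.72   -0.0522]
dishes 0.58 [205.3 259.1] [ 0.5465 -0.0138]
scene (np.float64(413.27014985583395), 251.99612474702417, 194.40639813646058, array([[-0.8982,  0.3209, -0.3005,  0.8402],
       [ 0.4394,  0.6324, -0.638 ,  0.4677],
       [-0.0147, -0.7051, -0.709 ,  0.5764],
       [ 0.    ,  0.    ,  0.    ,  1.    ]]))
cap_1 0.91 [174.5 305.9] [ 0.4919 -0.0237]
cap_1 0.54 [155.4 283.2] [ 0.503  -0.0944]
cap_white 0.67 [174.2 234.3] [ 0.6159 -0.0878]
stop 0.8 [208.4 289.5] [0.5549 0.0244]
tray 0.74 [199.9 283.9] [0.5534 0.0005]
bottle_a 0.97 [215.2 370.1] [0.4526 0.1234]
bottle_a 0.77 [277.4 272.1] [0.6639 0.1592]
bottle_a 0.35 [204.3 288.9] [0.5651 0.0372]
bottle_a 0.24 [175.6 232.8] [ 0.6234 -0.0773]
jar 0.78 [237.1 206.2] [0.7248 0.0406]
dishes 0.67 [201.9 186.1] [ 0.729  -0.0439]
0.9 [ 0.163  -0.655   0.2483] [-0.      0.7878 -0.6159  0.    ]
```

View pics/top0.png

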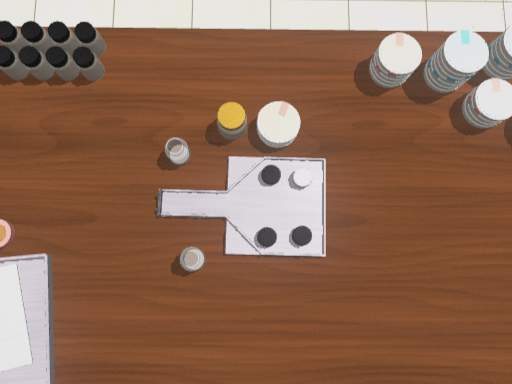

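```bash
cat >> h.py <<'E'
OUT=np.array([[-102,-179],[102,-179],[102,-50],[27,25],[27,164],[-27,164],[-27,25],[-102,-50]])/1e3
def tw(p,xy,z):  # tray -> world, p=(x,y,yaw)
    c,s=np.cos(p[2]),np.sin(p[2]); xy=np.atleast_2d(xy)
    return np.c_[xy@np.array([[c,s],[-s,c]])+p[:2],np.full(len(xy),z)]
def wt(p,w):
    c,s=np.cos(p[2]),np.sin(p[2]); return (np.atleast_2d(w)[:,:2]-p[:2])@np.array([[c,-s],[s,c]])
def blobs(im,n,T):
    hsv=cv2.cvtColor(im,cv2.COLOR_RGB2HSV); r,c=proj(n,tw(T,OUT*.97,.02)); m=np.zeros(im.shape[:2],np.uint8)
    cv2.fillPoly(m,[np.int32(np.c_[c,r])],255); out=[]
    b=cv2.bitwise_and(m,cv2.inRange(im,(0,0,0),(75,75,75)))
    k,l,st,ce=cv2.connectedComponentsWithStats(b)
    for i in range(1,k):
        if st[i,4]>80: out.append((st[i,2:5],ce[i],wt(T,ray(n,ce[i][::-1],.024))[0]*1e3))
    return out
E
cat > fit.py <<'E'
from h import *
from scipy.optimize import minimize
np.set_printoptions(precision=4,suppress=True)
im=cv2.cvtColor(cv2.imread("pics/top0.png"),cv2.COLOR_BGR2RGB)
hsv=cv2.cvtColor(im,cv2.COLOR_RGB2HSV); m=((hsv[...,1]<60)).astype(np.uint8); m[:150]=0;m[262:]=0;m[:,:150]=0;m[:,332:]=0
# remove bottles and fill caps
k,l,st,_=cv2.connectedComponentsWithStats(m); m=(l==1+np.argmax(st[1:,4])).astype(np.uint8)
m=cv2.morphologyEx(m,cv2.MORPH_CLOSE,np.ones((3,3)))
cs,_=cv2.findContours(m,0,2); m[:]=0; cv2.drawContours(m,cs,-1,1,-1)
C=cal("top"); M=cv2.resize(m,None,fx=4,fy=4,interpolation=0)
def cost(p):
    r,c=proj("top",tw((p[0],p[1],p[2]),OUT,.014),C); q=np.zeros_like(M); cv2.fillPoly(q,[np.int32(np.round(np.c_[c*4+1.5,r*4+1.5]))],1)
    return (q!=M).mean()*1e4
best=minimize(cost,[.548,.03,0],method="Nelder-Mead",options=dict(initial_simplex=[[.548,.03,0],[.558,.03,0],[.548,.045,0],[.548,.03,.06]],maxiter=300))
print(best.x,best.fun,M.mean()*1e4); T=best.x; np.save("tray.npy",T)
for b in blobs(im,"top",T): print(b)
print("white",wt(T,ray("top",(177,302),.028))*1e3, "obst",wt(T,np.array([[.653,.154],[.4526,.1234],[.7208,.04],[.72,-.0522]]))*1e3)
v=cv2.resize(im[130:280,140:350],None,fx=3.6,fy=3.6)
r,c=proj("top",tw(T,OUT,.014),C); cv2.polylines(v,[np.int32(np.c_[(c-140)*3.6,(r-130)*3.6])],True,(255,0,0),1)
cv2.imwrite("pics/fit.png",v[:,:,::-1])
E
python3 fit.py
```

```text
[ 0.5532  0.0317 -0.012 ] 82.41017659505209 597.9410807291666
(array([ 16,  18, 211], dtype=int32), array([269.218 , 174.1706]), array([ 62.4834, -66.1045]))
(array([ 17,  18, 210], dtype=int32), array([265.3143, 237.4619]), array([-68.3467, -59.9546]))
(array([15, 17, 89], dtype=int32), array([297.9888, 238.382 ]), array([ -68.8095, -126.1765]))
white [[  57.2348 -133.6045]] obst [[  98.2992  123.4676]
 [-101.7201   90.4707]
 [ 167.4591   10.2874]
 [ 167.7629  -81.9155]]
```

View pics/fit.png

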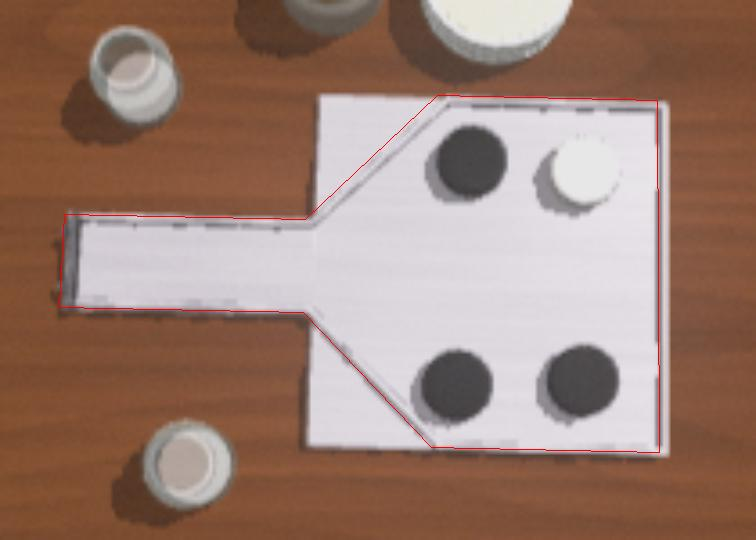

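```bash
sed -i 's/\[102,-50\],\[27,25\]/[102,25],[27,25]/; s/\[-27,25\],\[-102,-50\]/[-27,25],[-102,25]/; s/(75,75,75)/(92,92,92)/' h.py; python3 fit.py
python3 - <<'E'
from h import *
T=np.load("tray.npy"); 
for q in [(.4798,-.0301),(.6129,-.0409),(.4854,-.0986)]: print(wt(T,np.array(q))*1e3)
t=T[2]; a=np.arctan2(-.9703,.2413); print("turn deg to tool x=-tray y:",np.degrees(t-np.pi/2-a))
E
```

```text
[ 0.553   0.0275 -0.0133] 15.894571940104168 597.9410807291666
(array([ 19,  20, 282], dtype=int32), array([270.3227, 174.6099]), array([ 61.8381, -64.1214]))
(array([ 19,  20, 286], dtype=int32), array([301.1469, 235.4476]), array([ -62.4274, -128.4497]))
(array([ 19,  19, 279], dtype=int32), array([266.1613, 236.7957]), array([-66.7435, -57.5395]))
white [[  57.554  -129.3261]] obst [[  98.272   127.8011]
 [-101.7027   94.5348]
 [ 167.5843   14.7142]
 [ 168.0123  -77.4883]]
[[-72.46068886 -58.58931851]]
[[ 60.77134474 -67.61568119]]
[[ -65.94887494 -127.00865993]]
turn deg to tool x=-tray y: -14.728472968289887
```

View pics/fit.png

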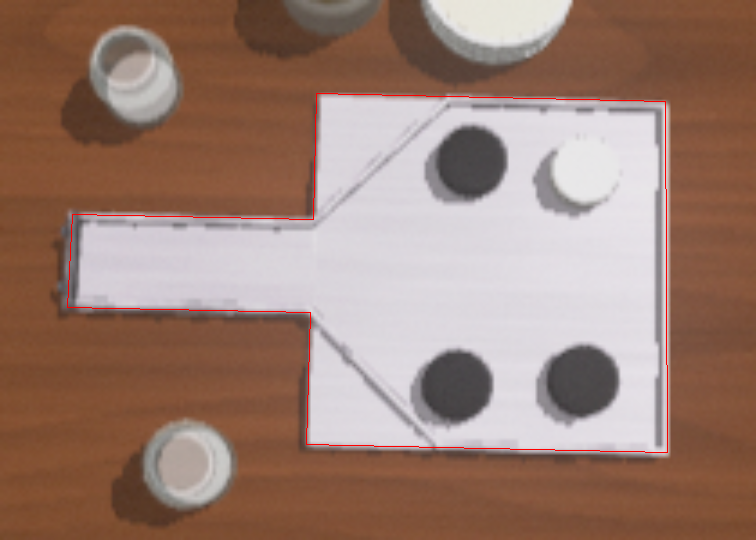

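>>> carry_out(
  deltas=[
    [[-5,-6,0],5],
    [[-9,-12,0],10],
    [[-14,-19,0],14.7],
    [[-18.5,-25.5,0],14.7],
    [[-23.4,-32.3,0],14.7],
    [[-29,-34,2],14.7],
    [[-34.5,-36,5],14.7],
    [[-40,-38,7],14.7],
    [[-46,-40,9],14.7],
    [[-51,-41.5,10],14.7],
  ],
  hand=0,
  newtons=20,
)

```text
t: 2.15
eef_pos: [0.4358, -0.1241, 0.1659]
tool_rot: [0.0, -0.702, 0.712, -0.0]
contact_force: [1.1, -0.3, 0.9]
gripper_width: 0.0
```

```bash
cat >> h.py <<'E'
from scipy.spatial.transform import Rotation as R
def go(*tg):  # targets (tray x mm, tray y mm, tcp z mm) -> tool deltas in cm
    T=np.load("tray.npy"); o=readout.get_obs(); w=np.array(o["tool_rot"]); Rm=R.from_quat(np.r_[w[1:],w[0]]).as_matrix(); p=np.array(o["eef_pos"])
    a=np.degrees(np.arctan2(Rm[1,0],Rm[0,0])-T[2])+90
    print("t",o["t"],"tcp tray",np.round(wt(T,p)[0]*1e3,1),"z",round(p[2]*1e3,1),"turn",round(a,1))
    for g in tg: print(g,np.round(Rm.T@(tw(T,np.array(g[:2])/1e3,g[2]/1e3)[0]-p)*100,2))
def check(n="top",name=None):
    T=np.load("tray.npy"); im=snap(n,name)
    for b in blobs(im,n,T): print(np.round(b[0]),np.round(b[2],1))
    return im
E
python3 - <<'E'
from h import *
im=snap("wrist","w1"); C=cal("wrist")
T=np.load("tray.npy")
go((-106,-58,100),(-106,-58,40))
print(C); print(blobs(im,"wrist",T))
E
```

```text
t 2.2 tcp tray [-115.7 -144.5] z 164.2 turn 0.6
(-106, -58, 100) [-8.61 -1.06  6.45]
(-106, -58, 40) [-8.59 -1.07 12.45]
(np.float64(321.15049772031864), 258.6551072160229, 190.8940636031009, array([[-0.00355777, -0.95451071, -0.29815542,  0.51119784],
       [-0.99998057,  0.00186958,  0.00594711, -0.1173711 ],
       [-0.00511916,  0.29817079, -0.95449881,  0.2895441 ],
       [ 0.        ,  0.        ,  0.        ,  1.        ]]))
[(array([  38,   47, 1285], dtype=int32), array([222.35486381, 118.89883268]), array([ -62.10479662, -114.88559162])), (array([  43,   49, 1572], dtype=int32), array([136.75318066, 123.84287532]), array([-66.76070307, -45.00717241]))]
```

View pics/w1.png

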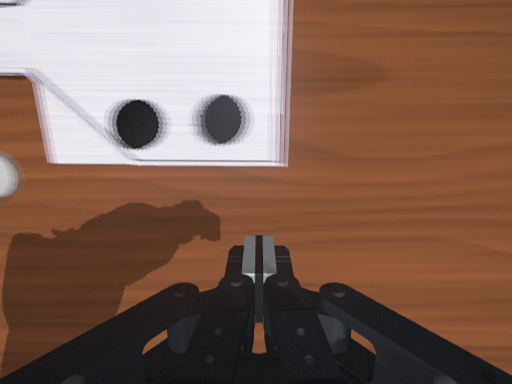

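>>> carry_out(
  deltas=[
    [[-4,-0.5,1],-0.6],
    [[-8.6,-1.05,3],-0.6],
    [[-8.6,-1.05,6],-0.6],
    [[-8.6,-1.05,9],-0.6],
    [[-8.6,-1.05,11],-0.6],
    [[-8.6,-1.05,12.2],-0.6],
    [[-8.6,-1.05,12.4],-0.6],
    [[-8.6,-1.05,12.4],-0.6],
  ],
)

```text
t: 3.2
eef_pos: [0.4465, -0.029, 0.041]
tool_rot: [-0.001, 0.71, -0.705, -0.002]
contact_force: [0.2, -0.5, 0.8]
gripper_width: 0.001
```

Run:
```python
from h import *
im=check("wrist","w2"); go((-106,-58,40),(-31,-58,40))
```

```text
[ 106   92 7384] [ -60.9 -130.9]
[ 34 117 833] [ -68.9 -168.5]
[  91   91 6282] [-65.6 -59.5]
[ 57   4 126] [-96.6  -1.9]
t 3.25 tcp tray [-105.6  -58. ] z 41.2 turn 1.2
(-106, -58, 40) [0.   0.04 0.12]
(-31, -58, 40) [ 0.15 -7.46  0.12]
```

View pics/w2.png

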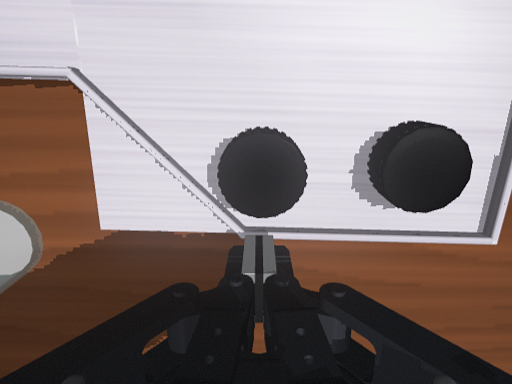

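>>> carry_out(
  deltas=[
    [[0,-0.8,0.1],1.2],
    [[0,-1.6,0.1],1.2],
    [[0,-2.4,0.1],1.2],
    [[0.1,-3.3,0.1],1.2],
    [[0.1,-4.2,0.1],1.2],
    [[0.1,-5.1,0.1],1.2],
    [[0.1,-6.0,0.1],1.2],
    [[0.1,-6.7,0.1],1.2],
    [[0.1,-7.3,0.1],1.2],
    [[0.1,-7.3,0.1],1.2],
  ],
)

```text
t: 4.5
eef_pos: [0.5201, -0.0295, 0.0402]
tool_rot: [0.002, -0.702, 0.712, 0.002]
contact_force: [0.7, 0.7, -0.1]
gripper_width: 0.001
```

Run:
```python
from h import *
check("wrist"); go((-31,-58,40))
```

```text
[120 135 679] [53.1 -9.8]
[ 103   92 7827] [ 62.  -66.4]
[  418   234 34003] [-52.  -72.8]
t 4.55 tcp tray [-32.6 -57.5] z 40.1 turn -0.0
(-31, -58, 40) [ 0.05 -0.16  0.01]
```

```bash
python3 - <<'E'
s=open('h.py').read()
s=s.replace("    k,l,st,ce=cv2.conn","    if n=='wrist':\n        b[228:]=0; b=cv2.morphologyEx(b,cv2.MORPH_OPEN,np.ones((15,15)))\n    k,l,st,ce=cv2.conn")
open('h.py','w').write(s)
E
python3 - <<'E'
from h import *
check("wrist","w3"); go((-31,-58,40))
E
```

```text
[ 100   89 7664] [ 62.2 -66.4]
[  87   82 5969] [ -0.1 -59. ]
t 4.6 tcp tray [-32.9 -57.5] z 40.1 turn -0.0
(-31, -58, 40) [ 0.05 -0.19  0.01]
```

View pics/w3.png

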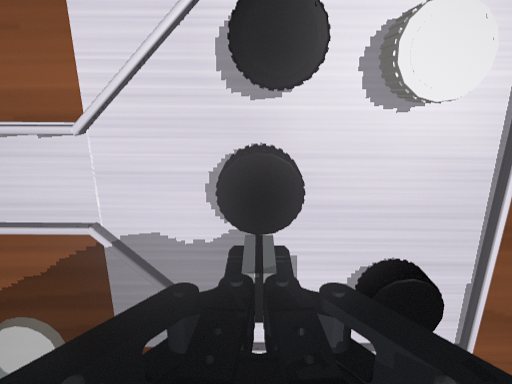

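>>> carry_out(
  deltas=[
    [[0,1.0,0],0],
    [[0,1.0,-2.5],0],
    [[1.5,0,-3],0],
    [[3.0,-2,-3],0],
    [[4.3,-3.3,-2.5],0],
    [[4.3,-3.3,-1.5],0],
    [[4.3,-3.3,0],0],
    [[4.3,-3.3,0],0],
  ],
)

```text
t: 5.6
eef_pos: [0.5497, -0.0721, 0.0379]
tool_rot: [-0.0, -0.703, 0.712, 0.003]
contact_force: [-0.3, -0.3, -0.4]
gripper_width: 0.001
```

Run:
```python
from h import *
check("wrist"); go((0,-100,40),(0,0,40),(0,103,40))
```

```text
[  99   97 7731] [ 64.7 -65.1]
[ 46  20 862] [ 17.3 -61.2]
t 5.65 tcp tray [ -1.2 -99.8] z 38.7 turn 0.0
(0, -100, 40) [ 0.02 -0.12 -0.13]
(0, 0, 40) [-9.98 -0.13 -0.08]
(0, 103, 40) [-20.28  -0.13  -0.03]
```

>>> carry_out(
  deltas=[
    [[-0.6,-0.1,-0.1],0],
    [[-1.4,-0.1,-0.1],0],
    [[-2.4,-0.1,-0.1],0],
    [[-3.5,-0.1,-0.1],0],
    [[-4.6,-0.1,-0.1],0],
    [[-5.7,-0.1,-0.1],0],
    [[-6.8,-0.1,-0.1],0],
    [[-7.9,-0.1,-0.1],0],
    [[-8.8,-0.1,-0.1],0],
    [[-9.3,-0.1,-0.1],0],
  ],
)

```text
t: 6.9
eef_pos: [0.5526, 0.0216, 0.0401]
tool_rot: [0.0, -0.703, 0.711, 0.003]
contact_force: [0.6, 0.2, 0.6]
gripper_width: 0.001
```

Run:
```python
from h import *
check("wrist","w4"); go((0,0,40),(0,102,40))
```

```text
[ 103   95 7916] [ 64.  -65.8]
[ 42  18 712] [17.1 24.2]
t 6.95 tcp tray [-0.3 -5.4] z 40.2 turn 0.1
(0, 0, 40) [-0.54 -0.03  0.02]
(0, 102, 40) [-10.74  -0.04   0.07]
```

View pics/w4.png

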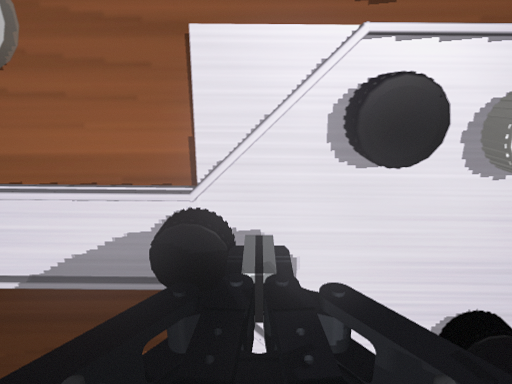

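>>> carry_out(
  deltas=[
    [[-0.8,0,0],0],
    [[-1.9,0,0],0],
    [[-3.1,0,0],0],
    [[-4.3,0,0],0],
    [[-5.5,0,0],0],
    [[-6.7,0,0],0],
    [[-7.9,0,0],0],
    [[-9.0,0,0],0],
    [[-10.0,0,0],0],
    [[-10.6,0,0],0],
  ],
)

```text
t: 8.2
eef_pos: [0.5539, 0.1289, 0.0407]
tool_rot: [0.001, -0.703, 0.711, 0.003]
contact_force: [0.1, -0.5, 0.4]
gripper_width: -0.001
```

Run:
```python
from h import *
go((0,90,75),(0,-60,75),(96,-64,75),(97,-64,40))
```

```text
t 8.2 tcp tray [ -0.5 101.4] z 40.7 turn 0.1
(0, 90, 75) [ 1.12 -0.03 -3.44]
(0, -60, 75) [16.12 -0.   -3.51]
(96, -64, 75) [16.54 -9.6  -3.55]
(97, -64, 40) [16.56 -9.71 -0.05]
```

>>> carry_out(
  deltas=[
    [[0.8,0,-0.5],0],
    [[2,0,-4],0],
    [[7,0,-5],0],
    [[12,-2,-5],0],
    [[15,-6,-5],0],
    [[16.5,-9.5,-4],0],
    [[16.6,-9.9,-3],0],
    [[16.6,-9.9,-3],0],
  ],
)

```text
t: 9.2
eef_pos: [0.6497, -0.0388, 0.0684]
tool_rot: [-0.0, -0.703, 0.711, 0.004]
contact_force: [-0.5, -0.1, -0.5]
gripper_width: -0.002
```

Run:
```python
from h import *
check("wrist"); check("top","t2"); go((99,-64,75),(99,-64,40),(31,-64,40))
```

```text
[  63   98 1313] [  -4.3 -107.8]
[ 21  20 317] [ -2.1 134.4]
t 9.3 tcp tray [ 97.8 -64. ] z 69.5 turn 0.2
(99, -64, 75) [-0.   -0.12 -0.55]
(99, -64, 40) [ 0.02 -0.14  2.95]
(31, -64, 40) [-0.    6.66  2.98]
```

View pics/t2.png

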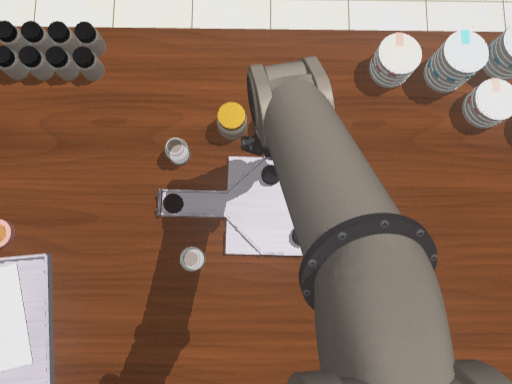

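>>> carry_out(
  deltas=[
    [[0,-0.2,1.5],0],
    [[0,-0.2,3.0],0],
    [[0,-0.1,3.0],0],
    [[0,0.8,3.0],0],
    [[0,1.8,3.0],0],
    [[0,2.8,3.0],0],
    [[0,3.8,3.0],0],
    [[0,4.8,3.0],0],
    [[0,5.7,3.0],0],
    [[0,6.4,3.0],0],
  ],
)

```text
t: 10.55
eef_pos: [0.5852, -0.037, 0.0398]
tool_rot: [0.0, -0.703, 0.711, 0.004]
contact_force: [0.6, 1.3, 0.6]
gripper_width: -0.003
```

Run:
```python
from h import *
check("scene","s3"); go((31,-64,40)); C=cal("scene")
for q in("cap_1","cap_white"):
  for d in models.spot_in(q,"scene"): print(q,round(d["score"],2),wt(np.load("tray.npy"),ray("scene",d["centre"],.026))*1e3)
```

```text
[  41   51 1233] [   0.7 -105.5]
[ 19  19 298] [ -60.  -126.8]
[ 44  59 661] [ -3.5 128. ]
t 10.6 tcp tray [ 32.1 -64.1] z 39.7 turn 0.2
(31, -64, 40) [-0.01  0.11 -0.03]
cap_1 0.81 [[ -55.51755966 -133.54429604]]
cap_1 0.6 [[  5.16761561 135.65454704]]
cap_1 0.56 [[  0.60895379 -57.10145988]]
cap_white 0.56 [[  3.02602143 137.35236891]]
cap_white 0.54 [[172.34822692 -88.02456701]]
cap_white 0.53 [[  62.71343325 -117.43428272]]
```

View pics/s3.png

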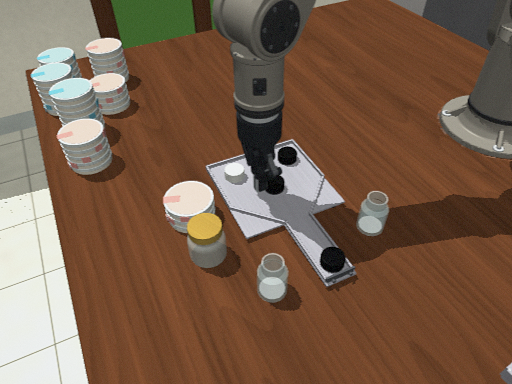

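>>> carry_out(
  deltas=[
    [[0,-0.8,0],0],
    [[0,-0.8,-2.5],0],
    [[1.5,0,-3],0],
    [[3.0,2,-3],0],
    [[4.0,3.2,-2.5],0],
    [[4.1,3.2,-1.5],0],
    [[4.1,3.2,0],0],
    [[4.1,3.2,0],0],
  ],
)

```text
t: 11.7
eef_pos: [0.5525, -0.0767, 0.0379]
tool_rot: [-0.0, -0.704, 0.71, 0.005]
contact_force: [-0.2, -0.0, 0.7]
gripper_width: -0.003
```

Run:
```python
from h import *
check("wrist","w5"); go((0,-105,40),(0,0,40),(0,62,40))
```

```text
[ 37  17 614] [ 19.1 -68.2]
t 11.75 tcp tray [   1.3 -104.3] z 38.6 turn 0.2
(0, -105, 40) [ 0.07  0.13 -0.14]
(0, 0, 40) [-10.43   0.09  -0.08]
(0, 62, 40) [-16.63   0.06  -0.04]
```

View pics/w5.png

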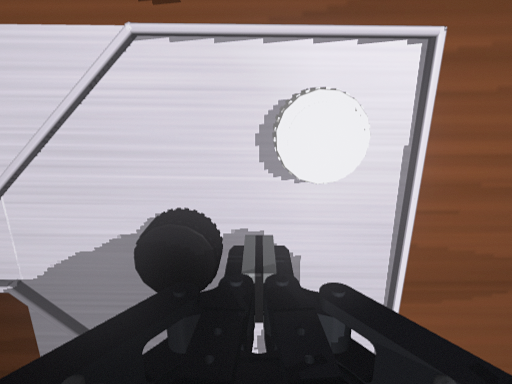

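>>> carry_out(
  deltas=[
    [[-0.8,0.1,-0.1],0],
    [[-1.7,0.1,-0.1],0],
    [[-2.7,0.1,-0.1],0],
    [[-3.8,0.1,-0.1],0],
    [[-4.9,0.1,-0.1],0],
    [[-6.0,0.1,-0.1],0],
    [[-7.1,0.1,-0.1],0],
    [[-8.2,0.1,-0.1],0],
    [[-9.3,0.1,-0.1],0],
    [[-10.4,0.1,-0.1],0],
  ],
)

```text
t: 13.0
eef_pos: [0.5529, 0.0279, 0.0402]
tool_rot: [-0.0, -0.704, 0.71, 0.005]
contact_force: [0.2, -0.5, -0.4]
gripper_width: -0.004
```

>>> carry_out(
  deltas=[
    [[-0.9,0,0],0],
    [[-1.8,0,0],0],
    [[-2.8,0,0],0],
    [[-3.8,0,0],0],
    [[-4.8,0,0],0],
    [[-5.8,0,0],0],
    [[-6.4,0,0],0],
    [[-6.7,0,0],0],
  ],
)

```text
t: 14.0
eef_pos: [0.5535, 0.0953, 0.0406]
tool_rot: [-0.0, -0.704, 0.71, 0.005]
contact_force: [-0.1, -1.5, 0.3]
gripper_width: -0.0
```

Run:
```python
from h import *
check("scene","s4"); go((0,62,40),(-105,-128,70),(-105,-128,40))
for d in models.spot_in("cap_1","scene"): print(round(d["score"],2),wt(np.load("tray.npy"),ray("scene",d["centre"],.026))*1e3)
```

```text
[  76  134 3294] [-35.4  20.6]
t 14.05 tcp tray [-0.4 67.8] z 40.6 turn 0.3
(0, 62, 40) [ 0.58 -0.04  0.06]
(-105, -128, 70) [19.51 10.57 -2.98]
(-105, -128, 40) [19.53 10.55  0.02]
0.78 [[  1.05741888 102.75253969]]
0.72 [[ -50.21909966 -128.9492502 ]]
0.63 [[  0.81603229 136.89074795]]
```

>>> carry_out(
  deltas=[
    [[0.8,0,-0.5],0],
    [[2,0,-4],0],
    [[7,0,-5],0],
    [[12,2,-5],0],
    [[16,6,-5],0],
    [[19.3,10.3,-4],0],
    [[19.6,10.5,-3],0],
    [[19.6,10.5,-2],0.3],
    [[19.6,10.5,0],0.3],
    [[19.6,10.5,0.1],0.3],
  ],
)

```text
t: 15.35
eef_pos: [0.4472, -0.099, 0.0382]
tool_rot: [-0.0, -0.703, 0.712, 0.005]
contact_force: [-0.5, 0.8, -0.3]
gripper_width: -0.001
```

Run:
```python
from h import *
check("wrist"); go((-31,-128,40))
```

```text
[  89   90 6530] [ -61.5 -130.8]
t 15.4 tcp tray [-104. -128.] z 38.7 turn 0.0
(-31, -128, 40) [ 0.   -7.3  -0.19]
```

>>> carry_out(
  deltas=[
    [[0,-0.8,-0.1],0],
    [[0,-1.6,-0.1],0],
    [[0,-2.4,-0.1],0],
    [[0,-3.3,-0.1],0],
    [[0,-4.2,-0.1],0],
    [[0,-5.1,-0.1],0],
    [[0,-6.0,-0.1],0],
    [[0,-6.7,-0.1],0],
    [[0,-7.2,-0.1],0],
    [[0,-7.3,-0.1],0],
  ],
)

```text
t: 16.65
eef_pos: [0.5207, -0.1, 0.0391]
tool_rot: [-0.0, -0.703, 0.712, 0.005]
contact_force: [0.1, 0.6, -0.5]
gripper_width: 0.002
```

Run:
```python
from h import *
check("wrist"); go((-31,-128,40),(0,-171,40))
```

```text
[  87   79 5864] [   1.2 -130.8]
t 16.7 tcp tray [ -30.8 -128. ] z 39.1 turn 0.0
(-31, -128, 40) [ 0.    0.02 -0.09]
(0, -171, 40) [ 4.3  -3.08 -0.14]
```

>>> carry_out(
  deltas=[
    [[0,0.8,0],0],
    [[0,0.8,-2.5],0],
    [[1.5,0,-3],0],
    [[3.0,-2,-3],0],
    [[4.2,-3.1,-2.5],0],
    [[4.3,-3.1,-1.5],0],
    [[4.3,-3.1,-0.1],0],
    [[4.3,-3.1,-0.1],0],
  ],
)

```text
t: 17.7
eef_pos: [0.549, -0.1424, 0.0377]
tool_rot: [-0.001, -0.703, 0.711, 0.007]
contact_force: [-0.1, -0.1, -0.3]
gripper_width: -0.001
```

Run:
```python
from h import *
check("wrist","w6"); go((0,-171,40),(0,26,40))
```

```text
[ 50  21 963] [  17.6 -133.3]
t 17.75 tcp tray [  -1.  -170.1] z 38.5 turn 0.1
(0, -171, 40) [ 0.08 -0.1  -0.15]
(0, 26, 40) [-1.961e+01 -1.300e-01 -1.000e-02]
```

View pics/w6.png

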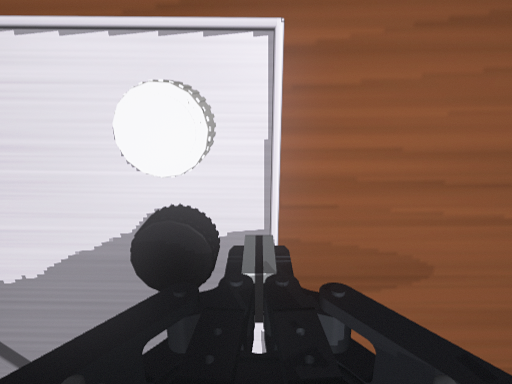

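>>> carry_out(
  deltas=[
    [[-0.8,-0.1,-0.1],0],
    [[-1.7,-0.1,-0.1],0],
    [[-2.7,-0.1,-0.1],0],
    [[-3.8,-0.1,-0.1],0],
    [[-4.9,-0.1,-0.1],0],
    [[-6.0,-0.1,-0.1],0],
    [[-7.1,-0.1,-0.1],0],
    [[-8.2,-0.1,-0.1],0],
    [[-9.3,-0.1,-0.1],0],
    [[-10.4,-0.1,-0.1],0],
  ],
)

```text
t: 19.0
eef_pos: [0.5519, -0.0379, 0.0402]
tool_rot: [-0.001, -0.703, 0.711, 0.006]
contact_force: [0.4, 1.1, -0.0]
gripper_width: 0.0
```

>>> carry_out(
  deltas=[
    [[-0.9,0,0],0],
    [[-1.8,0,0],0],
    [[-2.8,0,0],0],
    [[-3.8,0,0],0],
    [[-4.8,0,0],0],
    [[-5.9,0,0],0],
    [[-7.0,0,0],0],
    [[-8.0,0,0],0],
    [[-9.0,0,0],0],
    [[-9.6,0,0],0],
  ],
)

```text
t: 20.25
eef_pos: [0.5529, 0.0567, 0.0409]
tool_rot: [-0.002, -0.703, 0.711, 0.005]
contact_force: [-0.0, -11.7, 2.5]
gripper_width: 0.004
```

Run:
```python
from h import *
go((0,26,40),(0,29,40))
```

```text
t 20.25 tcp tray [-0.5 29.2] z 40.9 turn 0.1
(0, 26, 40) [ 0.32 -0.05  0.08]
(0, 29, 40) [ 0.02 -0.05  0.09]
```

>>> carry_out(
  deltas=[
    [[0.5,0,0],0],
    [[1.5,0,0],0],
    [[2,0,-3],0],
    [[5,0,-7],0],
    [[10,3,-10],0],
    [[15,5,-11],0],
    [[20,6,-12],0],
    [[25,7,-12],0],
    [[30,8,-12],0],
    [[30,8,-12],0],
  ],
)

```text
t: 21.5
eef_pos: [0.4685, -0.2481, 0.1604]
tool_rot: [-0.003, -0.7, 0.714, 0.005]
contact_force: [0.7, 0.6, -0.0]
gripper_width: 0.002
```

Run:
```python
from h import *
im=check("top"); s=check("scene"); T=np.load("tray.npy"); go()
for q in("cap_1","cap_white"):
  for d in models.spot_in(q,"scene")[:4]: print(q,round(d["score"],2),wt(T,ray("scene",d["centre"],.026))*1e3)
v=np.hstack([cv2.resize(im[140:270,140:340],(400,260)),cv2.resize(s[120:300,170:390],(400,327))[:260]]); v=np.hstack([cv2.resize(im[140:270,140:340],(400,327)),cv2.resize(s[120:300,170:390],(400,327))])
cv2.imwrite("pics/end.png",v[:,:,::-1])
```

```text
[ 59  23 919] [ -2.1 102.3]
[  53   60 1404] [ -0.  104.3]
t 21.6 tcp tray [ -79.2 -271.8] z 160.3 turn -0.0
cap_1 0.98 [[  5.77221164 144.49070164]]
cap_1 0.79 [[ 4.840999   54.99665962]]
cap_1 0.69 [[  3.26552132 102.84739204]]
```

View pics/end.png

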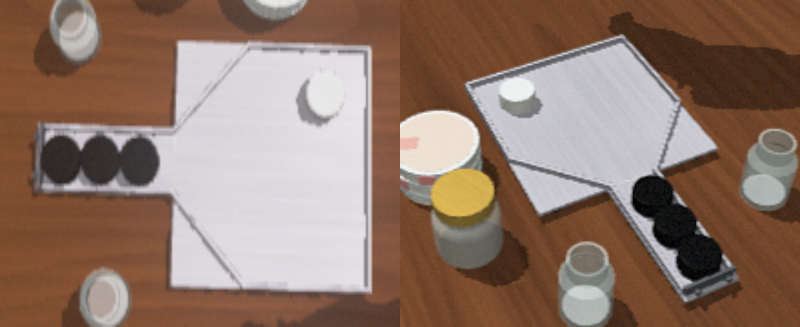

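```bash
python3 -c "
from station import bot; print(bot.hand_in())"
```

```text
the job is handed in; nothing more can be done
None
```

All three black caps are lying flat in single file in the track, closed up against the end stop, and the job is handed in at about 21.6 s. I pushed them in one at a time with the closed fingertips: each cap sideways onto the track's centre line, then straight through the gate.

- **Caps in the track:** the last top and scene pictures show the row touching. The top picture puts its middle at tray x about -2 mm and y about 102 mm. The last push ended on a firm 12 N, which fits the row being against the stop.
- **White cap and surroundings:** the white cap looks unmoved in the pan. The bottles and jar, and the part of the dishes in view, look undisturbed.
- **Disagreements:** the network's position for each cap in the scene picture was 3–6 mm off in x and up to about 5 mm off in y. I relied on the top picture, and the track walls hold a cap within ±3 mm in x anyway. The last search for the white cap found nothing, so I confirmed it only by eye.

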